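# Hold the beam shutter lever through the guard window

### The job

With a fingertip, push the orange sliding cover on the amber shutter guard sideways to the robot's left until the guard's window is completely clear. Then reach down through the window without touching the guard's frame, press the red pad of the spring lever gently down close to its stop, and finish the program while still holding it down. Only push and press: pinch or lift nothing, and leave everything standing round the guard where it is.

Things in the scene. Friction and masses are not known exactly. Their poses are not given: they have to be found in the camera images.
- guard: Fixed guard frame, a closed box x -75..75, y -125..115 mm about its origin (on the worktop), yaw within 0.4 rad: amber panels, grey top plate (upper face 100 mm up, 6 thick) with a window 80 x 80 mm edged in yellow, centre x 0, y -55 mm; corner screws 3 mm proud; two aluminium rails along y at x = -52.5 and 52.5 mm, tops 109 mm up. Not to be touched (cover and lever are not part of it).
- window_center (a point): Centre of the guard's window, at the height of the plate's upper face (100 mm above the worktop). Axes as the guard's.
- cover (a joint): Slide of the orange cover, in m: 0 to 0.008 at the start (window covered), far stop 0.105; grows as the cover moves along the guard's +y (to the robot's left). From 0.085 on the window is completely clear. About 1.5 N of friction; it stays where it is left. The cover is a plate 96 (x) x 90 (y) x 4 mm on the guard's plate between the rails.
- tab_center (a point): Middle of the cover's upright push tab, about 115 mm above the worktop; moves with the cover. The tab is an orange rib along the guard's x, 70 mm long, 6 mm thick, its top 126 mm above the worktop, at the cover's right (-y) edge: push its right face towards +y. At the start 25 mm or more of bare plate lies to the right of the tab. Its right half is geom cover_c1, its left cover_c2.
- lever_arm (a joint): Hinge of the lever inside the guard, in rad: about 0.02 at rest (spring), grows as its red pad is pressed down, stop at 0.22 (pad about 12 mm lower); negative if lifted. The spring takes about 6 N on the pad near the stop and pushes the lever back up when let go.
- shutter_box: Fixed shutter control inside the guard, which carries the lever: base 110 x 50 mm, 8 mm thick, grey block 64 mm high; origin under its centre on the worktop, axes as the guard's. The pad is at x -22 mm, y 0 of it.
- lever_pad (a point): Centre of the top face of the lever's round red pad (30 mm diameter, 10 thick): about 85 mm above the worktop at rest (15 mm below the upper face of the guard's plate), up to about 8 mm off the window's centre in x or y. Moves with the lever, which points along the guard's -x from its hinge, 60 mm away.
- brown_bottle: Loose brown dropper bottle, 32 mm diameter x 70 mm, standing on the worktop in front of the guard; origin under its centre. Leave alone.
- post: Loose bare steel post, 13 mm diameter x 51 mm, standing upright in front of the guard; origin under its centre. Leave alone.
- blue_box: Loose blue box 28 x 55 x 18 mm on the worktop to the left of the guard; origin under its centre. Leave alone.
- sensor: Loose black round sensor head, 40 mm diameter x 14 mm, on the worktop to the left of the guard; origin under its centre. Leave alone.
- laser: Loose small brass-coloured laser module on a black foot, 30 x 74 x 28 mm, on the worktop to the right near its front edge (a like one, fixed, stands at the back); origin under its centre. Leave alone.
- tape_roll: Loose roll of black tape, 58 x 56 x 19 mm, lying on the worktop at the left; origin under its centre. Leave alone.

How it is judged (in metres and radians):
On the way, in this order (a step that is already met when the one before it is completed fails the run):
1. the cover is pushed aside and the window is completely clear, with the lever not yet pressed (value of joint cover above 0.08 m and value of joint lever_arm below 0.08 rad), for 0.2 s.
2. the lever is pressed down by the fingers (value of joint lever_arm above 0.15 rad and contact force between the fingers and shutter_box above 1 N), for 0.3 s.
At the end, for the whole second after the job is handed in: The cover is at least 80 mm open (fully clear of the window is 85 mm), and the fingers hold the lever at 0.15 rad or more of its 0.22 rad travel, pressing on it with over 1 N, through the last second (all of step 2 and value of joint cover above 0.08 m); the arm keeps its last pose, push and grip.
It fails at once if the robot touches the guard's frame (over 1 N) (contact force between any of the fingers, the arm and guard above 1 N).
It fails at once if the lever is pressed with more than 30 N (contact force between anything else and shutter_box above 30 N).
It fails at once if the lever is lifted (below -0.08 rad) (value of joint lever_arm below -0.08 rad).
It fails at once if the cover's tab is pinched from both sides (contact force between the fingers and cover_c1 above 1 N and contact force between the fingers and cover_c2 above 1 N).
It fails at once if a bystander is moved by more than 20 mm (distance of any of brown_bottle, post, blue_box, sensor, laser, tape_roll from where it was at the start of the episode above 0.02 m).
It also fails if it takes over 38 s, if anything falls off the work surface, if the arm or the gripper's body presses on something with over 40 N, if the wrist force passes 120 N, or if a joint passes its speed limit or range.

### The arm

A 6-joint arm with a two-finger parallel gripper is mounted at the origin on a cart in front of the work surface, level with it; the furniture and walls round the work are solid. World frame = base frame: x ahead of the robot, y to its left, z up, the work surface at z = 0. Lengths are in mm, angles in degrees, forces in N, time in s.
With the tool pointing down it reaches from about 300 to 850 mm from the base axis. Payload 4.2 kg.
Tool frame: the origin (TCP) lies at the very end of the fingers, on their centre line; the grasp point (between the pads) lies 19 mm behind it (env.grip_point_offset is the distance from the TCP to the grasp point, in mm); z points along the fingers, y is the line along which they close (so a half turn about z gives the same grasp; the last joint's range is limited). The gripper opens to 91 mm and grips with 3 to 60 N. Pads are 32 mm wide; open, the fingers measure 118 mm over their backs; the gripper's body (76 mm by 178 mm) begins 60 mm behind the grasp point.
Start: joints at [-75.573, 18.312, 89.639, -0, 72.044, -1.146], TCP at [154.37, -553.907, 213.976] pointing down, gripper open.
Joint ranges: [-177.97, 177.97], [-48.28, 115.42], [12.27, 149.76], [-77.06, 257.06], [2.81, 150.46], [-146.56, 146.56]. Speed limits (degrees/s): [147.25, 147.25, 180, 180, 180, 180].

### API

Orientations are given as [roll, pitch, yaw] about the fixed x, y, z axes, in that order (R = Rz(yaw) Ry(pitch) Rx(roll)).
In Python, from workcell import env gives the robot as it stands. The module is installed in compiled form; this text tells all that it offers.
- The arm moves only by the tool arm_command, never from a script. Its argument "rows" is a list of rows, each an object with "delta_pos": the shift along the tool's x, y, z in mm, a list of three; "roll": the turn about the tool's z in units of 5 degrees (1.0 is 5 degrees); "jaw": the opening in per cent of the stroke, from 0 (shut) to 100 (fully open). A call has 1 to 20 rows; each row is the pose to reach, as a shift and turn from the pose commanded when the call began, along the tool's axes at that moment; what a row does not reach only later rows make up. A row lasts 1/12 s, in which the tool goes at most 41.7 mm and 7.16 degrees, less where a joint would pass 70% of its speed; a pose out of reach is approached as far as the arm can. A call with a gripper value outside its range is refused whole. The fingers move at their own pace and stop on an object; "squeeze" is the grip in N (left out, the last holds). Time passes only in rows, so rows that repeat a pose let the fingers close. It gives the time, the measured TCP pose, the force, the opening and the grip force at its end, in the units of the state.
- env.state(): the state, without advancing time (a new reading comes with each control period).
- env.grab_frame(name): name is "side" or "top"; returns a dict with "img" (384x512x3 uint8, blue, green, red), "z_map" (384x512 float32, mm along the optical axis (not along the pixel's ray), 0 where there is no reading), "fov_y" (degrees; the focal length in pixels is half the picture's height over the tangent of half this angle, whatever the lens; pixels are square), "cx", "cy" (the principal point, pixels), "R" (3x3) and "t" (3): a world point X has camera coordinates R X + t. Camera axes: x right, y down, z forward; pixel columns grow to the right and rows downward; lengths in mm; the calibration is good to about 2 mm. A picture is of the moment at which its call begins.
- env.job_done(): hands the job in; it is judged then, once.
The state is a dict: "time_s": time; "qpos": joint angles; "qvel": joint speeds; "effort": joint torques, N m; "ee_pos": TCP position; "ee_rot": TCP orientation; "force": force on the tool from outside, world axes, zero at the start; "torque": the same for the moment, N m; "gripper_width": finger opening in mm; "gripper_force": force on a finger pad.
Only numpy, scipy, OpenCV 4.12 (cv2) and the standard library are available. Lean on these libraries where they do the work, as an engineer would, in place of code of your own. Each camera call takes 0.05 s, during which the arm holds its last target. There are 200 camera calls.

## Working session

There is one attempt and no reset: what is moved stays moved. The work goes in short steps, Python scripts to look and compute and a tool call to move; the robot and the scene stay as the last step left them, time stands still between calls to the robot, and variables do not carry over. Pictures are saved under pics/ and viewed, at most 10 in all, crops included, and the job is handed in when it is done.

Besides the shell and the picture viewer there is one more tool, called after "Emit:" by a JSON object that holds its "name" and its "arguments", one argument or row to a line. arm_command: Moves the arm, as the interface text tells. Its arguments: {"type":"object","properties":{"rows":{"type":"array"},"squeeze":{"type":"number"}},"required":["rows"]}

```bash
mkdir -p pics; cat > h.py <<'E'
import numpy as np, cv2
from workcell import env
def px2w(f,u,v,d=None,z=None):
    F=f["img"].shape[0]/2/np.tan(np.radians(f["fov_y"])/2)
    r=np.array([(u-f["cx"])/F,(v-f["cy"])/F,1.]); R=np.array(f["R"]);t=np.array(f["t"])
    c=-R.T@t; w=R.T@r
    if z is not None: return c+w*(z-c[2])/w[2]
    if d is None: d=f["z_map"][int(round(v)),int(round(u))]
    return c+w*d
def cloud(f):
    F=f["img"].shape[0]/2/np.tan(np.radians(f["fov_y"])/2)
    v,u=np.mgrid[:384,:512]; d=f["z_map"]
    P=np.stack([(u-f["cx"])/F*d,(v-f["cy"])/F*d,d],-1)
    return (P-np.array(f["t"]))@np.array(f["R"])
E
python3 - <<'E'
from h import *
import pickle
print(env.state())
for n in ("top","side"):
    f=env.grab_frame(n); pickle.dump(f,open(n+"0.pkl","wb"))
    cv2.imwrite(f"pics/{n}0.png",cv2.resize(f["img"],(768,576)))
    print(n,f["fov_y"],-np.array(f["R"]).T@f["t"])
E
```

```text
{'time_s': 0.0, 'qpos': array([-7.55727074e+01,  1.83521576e+01,  8.97068846e+01, -4.71160166e-04,
        7.20431158e+01, -1.14644453e+00]), 'qvel': array([-0.00947964,  0.09433821,  0.05161117, -0.05116963, -0.03314592,
        0.00792575]), 'effort': array([ 9.80095174e-04, -4.12470317e+01, -2.31970650e+01,  7.26644299e-02,
        4.53802804e-02, -1.23509567e-04]), 'ee_pos': array([ 154.24211533, -553.40143354,  213.1118582 ]), 'ee_rot': array([-1.79897854e+02, -1.59610394e-03,  1.55738813e+01]), 'force': array([-0.11335173,  0.55667213, -0.02639045]), 'torque': array([-0.03833941, -0.02938095,  0.02866811]), 'gripper_force': 0.0, 'gripper_width': 90.92992347686837}
top 46.616346083749974 [ 331.38462374   21.73970538 1210.17914108]
side 47.38338034067888 [905.94737274 739.88890409 853.30345882]
```

View pics/top0.png

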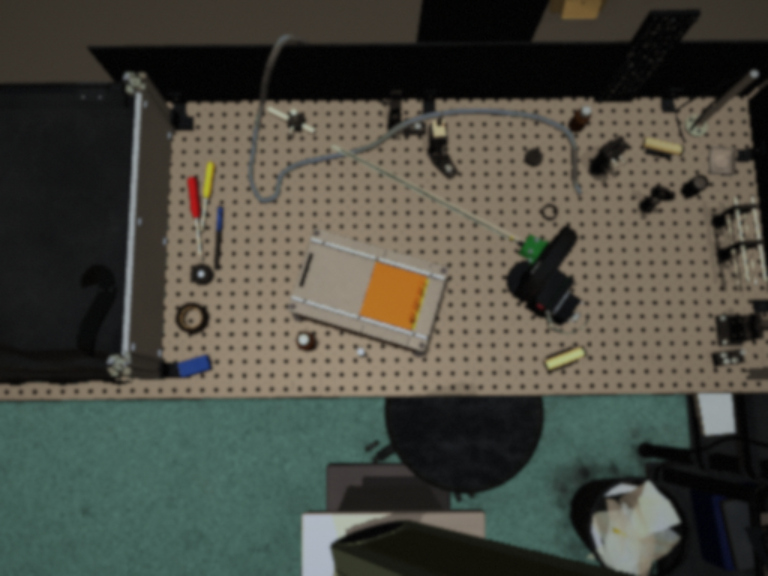

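View pics/side0.png

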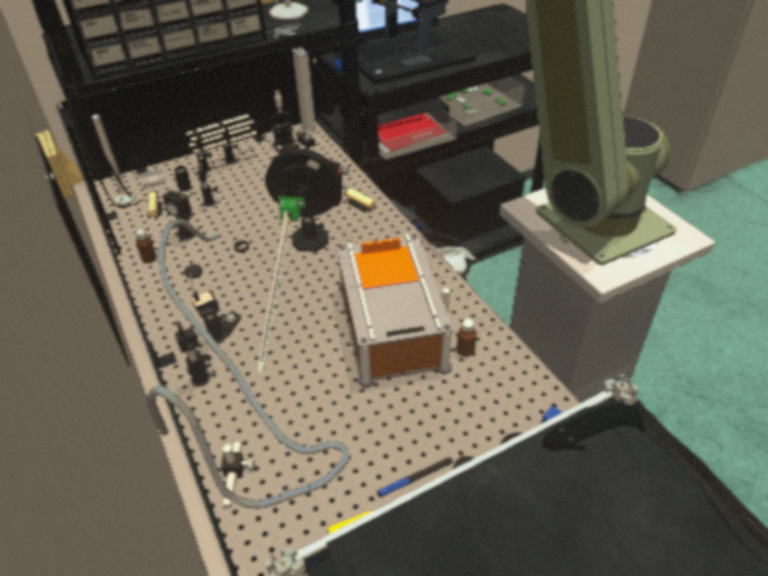

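The top view shows the guard around (370,293), with the orange cover on its right half and the tab at about (420,303). The black fan with the green clip stands right of it near (540,280); the bottle is at (306,340) and the post at (361,352). The side view agrees.

```bash
python3 - <<'E'
from h import *
import pickle
f=pickle.load(open("top0.pkl","rb")); P=cloud(f); d=f["z_map"]
reg=np.zeros(d.shape,bool); reg[150:240,185:305]=1
m=reg&(d>0)&(P[...,2]>90)&(P[...,2]<118)
q=P[m][:,:2]; print(m.sum(), np.median(P[m][:,2]))
r=cv2.minAreaRect(q.astype(np.float32)); print("plate rect",r)
hsv=cv2.cvtColor(f["img"],cv2.COLOR_BGR2HSV)
for n in("top","side"):
    g=pickle.load(open(n+"0.pkl","rb"));Q=cloud(g);h=cv2.cvtColor(g["img"],cv2.COLOR_BGR2HSV)
    o=(h[...,0]>5)&(h[...,0]<18)&(h[...,1]>200)&(h[...,2]>150)&(g["z_map"]>0)
    for lo,hi in((97,108),(114,130)):
        k=o&(Q[...,2]>lo)&(Q[...,2]<hi); k=cv2.morphologyEx(k.astype(np.uint8),cv2.MORPH_OPEN,np.ones((2,2)))>0
        if k.sum()>3: print(n,lo,k.sum(),np.median(Q[k],0),cv2.minAreaRect(Q[k][:,:2].astype(np.float32)))
# tall things
t=(d>0)&(P[...,2]>60)&(P[...,0]>150)&(P[...,0]<800)&(P[...,1]>-500)&(P[...,1]<350)
n,l,s,c=cv2.connectedComponentsWithStats(t.astype(np.uint8))
for i in range(1,n):
    if s[i][4]>15:
        X=P[l==i]; print(s[i],X.min(0).round(),X.max(0).round())
F=lambda a:cv2.imwrite(*a)
cv2.imwrite("pics/crop0.png",cv2.resize(f["img"][140:250,180:400],None,fx=3.6,fy=3.6,interpolation=2))
E
```

```text
5419 99.9151516456786
plate rect ((530.064697265625, 38.64515686035156), (240.52259826660156, 151.10894775390625), 72.69369506835938)
top 97 1026 [512.62135033  -5.49120645 103.19775863] ((446.531494140625, 11.320823669433594), (80.66778564453125, 227.47389221191406), 74.48246765136719)
top 114 45 [510.01680777 -47.85817808 122.26213217] ((514.1946411132812, -49.43790817260742), (6.064513206481934, 80.87561798095703), 72.35581970214844)
side 97 793 [517.04149924   3.79413617 103.97566629] ((678.2163696289062, 359.0406494140625), (882.1275634765625, 97.35671997070312), 65.42037963867188)
side 114 47 [500.77363293 -39.65985778 120.30020527] ((500.4151306152344, -39.180477142333984), (6.772994518280029, 55.37652587890625), 73.00189971923828)
[285  90  13   7  68] [ 792. -103.   70.] [800. -71. 101.]
[377  90   8  18  82] [ 765. -337.   61.] [ 800. -314.   98.]
[396  90  23  22 300] [ 741. -428.   60.] [ 795. -368.  107.]
[ 220   95  172  128 2540] [ 448. -331.   78.] [789. 102. 216.]
[433 123  17  11 133] [ 687. -499.   61.] [ 709. -463.  117.]
[ 191  152  108   82 5503] [424. -98.  60.] [635. 174. 131.]
[198 222   8   8  47] [439. 142.  62.] [457. 160.  73.]
[ 256  346  171   38 3394] [ 150. -184.   92.] [198.  15. 651.]
[496 349  16  18 158] [ 150. -499.  217.] [ 175. -459.  338.]
```

View pics/crop0.png

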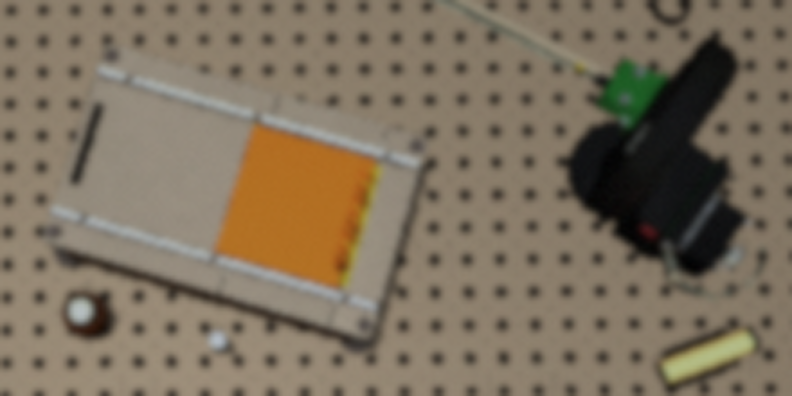

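Emit:
{"name": "arm_command", "arguments": {
  "rows": [
    {"delta_pos":[0,0,-25],"roll":0,"jaw":0},
    {"delta_pos":[0,0,-55],"roll":0,"jaw":0},
    {"delta_pos":[10,-9,-76],"roll":-0.2,"jaw":0},
    {"delta_pos":[30,-26,-76],"roll":-0.8,"jaw":0},
    {"delta_pos":[58,-49,-76],"roll":-1.5,"jaw":0},
    {"delta_pos":[86,-73,-76],"roll":-2.2,"jaw":0},
    {"delta_pos":[114,-97,-76],"roll":-3.0,"jaw":0},
    {"delta_pos":[142,-121,-76],"roll":-3.7,"jaw":0},
    {"delta_pos":[170,-145,-76],"roll":-4.4,"jaw":0},
    {"delta_pos":[198,-169,-76],"roll":-5.1,"jaw":0},
    {"delta_pos":[226,-193,-76],"roll":-5.9,"jaw":0},
    {"delta_pos":[254,-217,-76],"roll":-6.6,"jaw":0},
    {"delta_pos":[282,-240,-76],"roll":-7.3,"jaw":0},
    {"delta_pos":[310,-264,-76],"roll":-8.1,"jaw":0},
    {"delta_pos":[338,-288,-76],"roll":-8.8,"jaw":0},
    {"delta_pos":[366,-312,-76],"roll":-9.5,"jaw":0},
    {"delta_pos":[394,-336,-76],"roll":-10.3,"jaw":0},
    {"delta_pos":[419,-357,-76],"roll":-10.9,"jaw":0},
    {"delta_pos":[433,-369,-76],"roll":-11.3,"jaw":0},
    {"delta_pos":[439,-374,-76],"roll":-11.43,"jaw":0}
  ]
}}

```text
time_s: 1.77
ee_pos: [477.8, -73.5, 289.4]
ee_rot: [-179.9, -0.0, 73.0]
force: [-0.3, 0.1, -0.0]
gripper_width: 0.2
gripper_force: 0.0
```

Emit:
{"name": "arm_command", "arguments": {
  "rows": [
    {"delta_pos":[0,0,15],"roll":0,"jaw":0},
    {"delta_pos":[0,0,40],"roll":0,"jaw":0},
    {"delta_pos":[0,0,70],"roll":0,"jaw":0},
    {"delta_pos":[0,0,100],"roll":0,"jaw":0},
    {"delta_pos":[0,0,125],"roll":0,"jaw":0},
    {"delta_pos":[0,0,142],"roll":0,"jaw":0},
    {"delta_pos":[0,0,150],"roll":0,"jaw":0},
    {"delta_pos":[0,0,150],"roll":0,"jaw":0},
    {"delta_pos":[0,0,150],"roll":0,"jaw":0}
  ]
}}

```text
time_s: 2.52
ee_pos: [477.0, -76.3, 140.4]
ee_rot: [180.0, 0.0, 72.7]
force: [0.9, 0.7, 1.0]
gripper_width: 0.2
gripper_force: 0.0
```

```bash
cat >> h.py <<'E'
O=np.array([531.55,43.4]); a=np.radians(72.69); Y=np.array([np.cos(a),np.sin(a)]); X=np.array([Y[1],-Y[0]])
loc=lambda p:np.array([(np.asarray(p)[:2]-O)@X,(np.asarray(p)[:2]-O)@Y]).round(1)
wld=lambda x,y:O+x*X+y*Y
E
python3 - <<'E'
from h import *
s=env.state(); print(s["ee_pos"],s["ee_rot"],loc(s["ee_pos"]))
f=env.grab_frame("side"); g=env.grab_frame("top")
F=f["img"].shape[0]/2/np.tan(np.radians(f["fov_y"])/2)
def pr(p):
    c=np.array(f["R"])@p+f["t"]; return c[:2]/c[2]*F+[f["cx"],f["cy"]]
x0,y0=190,110
im=cv2.resize(f["img"][y0:y0+150,x0:x0+160],None,fx=4,fy=4,interpolation=2)
pts=[(*wld(x,y),100) for x,y in((-75,-125),(75,-125),(75,115),(-75,115))]+[(*wld(x,-97+4),126) for x in(-35,35)]+[(*wld(0,-55),100)]
for p in pts+[s["ee_pos"]]:
    q=(pr(np.array(p))-[x0,y0]+.5)*4; cv2.drawMarker(im,tuple(int(v) for v in q),(255,0,255),0,9,1)
cv2.imwrite("pics/side1.png",im)
E
```

```text
[477.03662549 -76.27707948 140.37666061] [1.79975545e+02 1.11204717e-02 7.26802322e+01] [ -16.4 -130.5]
```

View pics/side1.png

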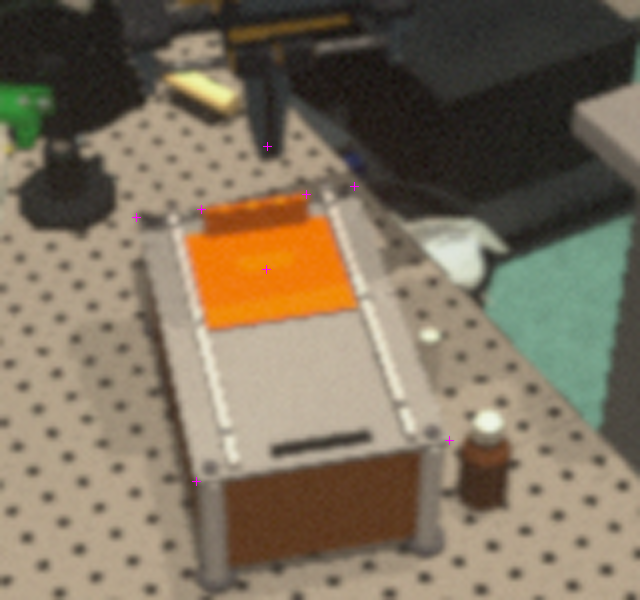

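The model outline falls on the guard's corners and on the tab ends (205,212) and (306,196), and the fingertip at (268,150) is right of the tab as intended. Next I descend to z 114 and push.

Emit:
{"name": "arm_command", "arguments": {
  "rows": [
    {"delta_pos":[0,0,10],"roll":0,"jaw":0},
    {"delta_pos":[0,0,20],"roll":0,"jaw":0},
    {"delta_pos":[0,0,26],"roll":0,"jaw":0},
    {"delta_pos":[0,0,26],"roll":0,"jaw":0},
    {"delta_pos":[4,0,26],"roll":0,"jaw":0},
    {"delta_pos":[8,0,26],"roll":0,"jaw":0},
    {"delta_pos":[12,0,26],"roll":0,"jaw":0},
    {"delta_pos":[15,0,26],"roll":0,"jaw":0},
    {"delta_pos":[18,0,26],"roll":0,"jaw":0},
    {"delta_pos":[21,0,26],"roll":0,"jaw":0},
    {"delta_pos":[24,0,26],"roll":0,"jaw":0},
    {"delta_pos":[27,0,26],"roll":0,"jaw":0},
    {"delta_pos":[30,0,26],"roll":0,"jaw":0},
    {"delta_pos":[33,0,26],"roll":0,"jaw":0}
  ]
}}

```text
time_s: 3.78
ee_pos: [486.9, -44.1, 114.0]
ee_rot: [180.0, 0.0, 72.7]
force: [0.1, -1.1, 1.1]
gripper_width: 0.4
gripper_force: 0.8
```

Emit:
{"name": "arm_command", "arguments": {
  "rows": [
    {"delta_pos":[4,0,0],"roll":0,"jaw":0},
    {"delta_pos":[9,0,0],"roll":0,"jaw":0},
    {"delta_pos":[14,0,0],"roll":0,"jaw":0},
    {"delta_pos":[19,0,0],"roll":0,"jaw":0},
    {"delta_pos":[24,0,0],"roll":0,"jaw":0},
    {"delta_pos":[29,0,0],"roll":0,"jaw":0},
    {"delta_pos":[34,0,0],"roll":0,"jaw":0},
    {"delta_pos":[39,0,0],"roll":0,"jaw":0},
    {"delta_pos":[44,0,0],"roll":0,"jaw":0},
    {"delta_pos":[49,0,0],"roll":0,"jaw":0},
    {"delta_pos":[54,0,0],"roll":0,"jaw":0},
    {"delta_pos":[59,0,0],"roll":0,"jaw":0},
    {"delta_pos":[63,0,0],"roll":0,"jaw":0},
    {"delta_pos":[67,0,0],"roll":0,"jaw":0},
    {"delta_pos":[70,0,0],"roll":0,"jaw":0},
    {"delta_pos":[73,0,0],"roll":0,"jaw":0},
    {"delta_pos":[75,0,0],"roll":0,"jaw":0},
    {"delta_pos":[76,0,0],"roll":0,"jaw":0},
    {"delta_pos":[76,0,0],"roll":0,"jaw":0}
  ]
}}

```text
time_s: 5.37
ee_pos: [509.1, 28.7, 113.9]
ee_rot: [-180.0, -0.0, 72.7]
force: [-0.7, -0.3, -0.3]
gripper_width: 0.4
gripper_force: 0.0
```

```bash
python3 - <<'E'
from h import *
s=env.state(); print(s["ee_pos"],loc(s["ee_pos"]),s["force"])
f=env.grab_frame("side"); x0,y0=190,110
cv2.imwrite("pics/side2.png",cv2.resize(f["img"][y0:y0+150,x0:x0+160],None,fx=4,fy=4,interpolation=2))
E
```

```text
[509.07645802  28.69677246 113.87050858] [-17.1 -20.7] [-0.73766455 -0.28430475 -0.28209275]
```

View pics/side2.png

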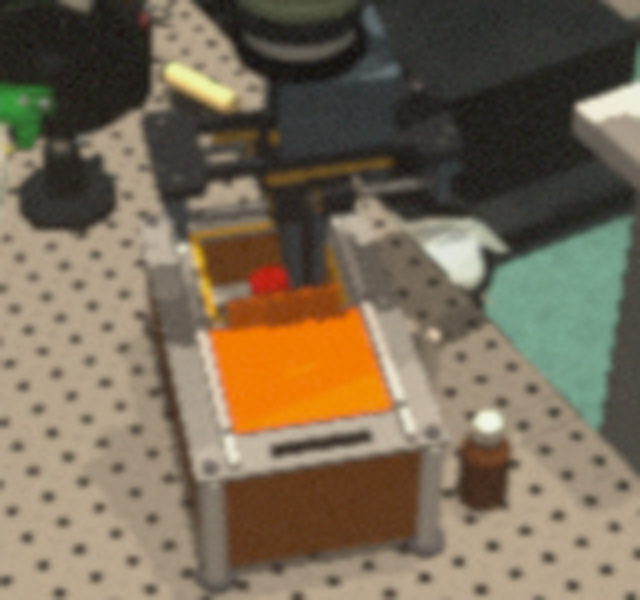

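The cover is open, with its tab at about (285,300). The red pad shows at (268,278) in the window, and the fingers are right of the tab. I retreat now and view from the top.

Emit:
{"name": "arm_command", "arguments": {
  "rows": [
    {"delta_pos":[-4,0,0],"roll":0,"jaw":0},
    {"delta_pos":[-12,0,0],"roll":0,"jaw":0},
    {"delta_pos":[-18,0,-10],"roll":0,"jaw":0},
    {"delta_pos":[-24,0,-35],"roll":0,"jaw":0},
    {"delta_pos":[-35,0,-65],"roll":0,"jaw":0},
    {"delta_pos":[-60,0,-90],"roll":0,"jaw":0},
    {"delta_pos":[-90,0,-110],"roll":0,"jaw":0},
    {"delta_pos":[-120,0,-120],"roll":0,"jaw":0},
    {"delta_pos":[-145,0,-125],"roll":0,"jaw":0},
    {"delta_pos":[-162,0,-126],"roll":0,"jaw":0},
    {"delta_pos":[-170,0,-126],"roll":0,"jaw":0},
    {"delta_pos":[-170,0,-126],"roll":0,"jaw":0},
    {"delta_pos":[-170,0,-126],"roll":0,"jaw":0}
  ]
}}

```text
time_s: 6.5
ee_pos: [458.5, -134.0, 240.0]
ee_rot: [-180.0, -0.0, 72.7]
force: [-0.9, 0.6, -1.3]
gripper_width: 0.9
gripper_force: 0.0
```

```bash
python3 - <<'E'
from h import *
s=env.state(); print(s["ee_pos"],loc(s["ee_pos"]),s["force"])
f=env.grab_frame("top"); g=env.grab_frame("side")
for n,h in(("top",f),("side",g)):
    H=cv2.cvtColor(h["img"],cv2.COLOR_BGR2HSV); Q=cloud(h); z=h["z_map"]>0
    L=np.stack([(Q[...,:2]-O)@X,(Q[...,:2]-O)@Y],-1)
    near=(abs(L[...,0])<60)&(abs(L[...,1]+10)<110)&z
    r=((H[...,0]<4)|(H[...,0]>174))&(H[...,1]>150)&(H[...,2]>80)&near&(Q[...,2]>70)&(Q[...,2]<95)
    if r.sum()>4: print(n,"pad",r.sum(),np.median(Q[r],0),np.median(L[r],0),L[r].min(0),L[r].max(0))
    o=(H[...,0]>5)&(H[...,0]<18)&(H[...,1]>200)&near
    for lo,hi in((98,110),(112,130)):
        k=o&(Q[...,2]>lo)&(Q[...,2]<hi)
        if k.sum()>4: print(n,"cover",lo,k.sum(),np.percentile(L[k],[2,50,98],axis=0).round(1).tolist(),np.median(Q[k][:,2]))
    w=near&(Q[...,2]<92)&(Q[...,2]>2)&(abs(L[...,0])<50)&(L[...,1]<-5)&(L[...,1]>-105)
    print(n,"window",w.sum(),np.percentile(L[w],[2,50,98],axis=0).round(1).tolist())
x0,y0=190,145
cv2.imwrite("pics/top2.png",cv2.resize(f["img"][y0:y0+100,x0:x0+130],None,fx=6,fy=6,interpolation=2))
E
```

```text
[ 458.49160792 -133.95572857  240.02888794] [ -17.  -191.1] [-0.89845921  0.56852161 -1.27266513]
top pad 95 [509.68220271 -12.86736371  83.58177828] [ -4.16413149 -59.95079236] [-18.05829627 -73.22918211] [  8.72358994 -46.42388786]
top cover 98 1004 [[-42.1, 5.3], [-1.0, 41.8], [40.9, 78.5]] 103.05638934949542
top cover 112 67 [[-34.6, -3.0], [-1.6, -0.1], [32.0, 2.6]] 124.09341571084434
top window 580 [[-26.4, -83.6], [6.2, -59.6], [44.5, -25.0]]
side pad 36 [509.2383325  -15.51107136  84.6751495 ] [ -2.73609451 -61.38022613] [-14.94674982 -72.48617002] [  8.83956034 -53.07310726]
side cover 98 926 [[-44.4, 0.6], [0.2, 43.3], [43.0, 83.9]] 104.25063028244159
side cover 112 134 [[-30.9, -4.6], [-0.9, 1.7], [31.2, 4.7]] 121.15073057594454
side window 104 [[-14.8, -72.5], [5.1, -59.9], [36.3, -48.8]]
```

View pics/top2.png

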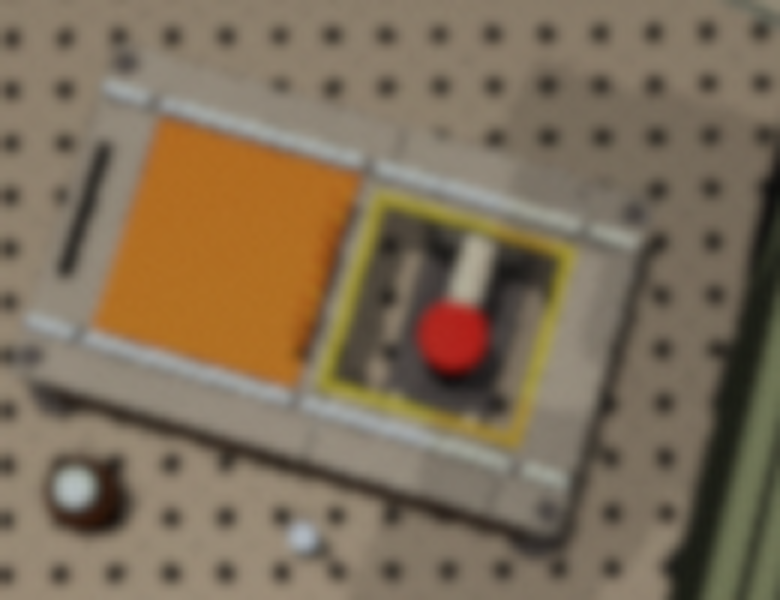

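The cover is about 96 mm open. The pad is at (455,337) in the crop, the yellow window runs from about (322,193) to (578,444), and the neighbours are undisturbed. I'll check the window centre from its corner pixels.

```bash
python3 - <<'E'
from h import *
f=env.grab_frame("top")
for p in((375,193),(578,247),(519,444),(322,388),(448.5,318)):
    print(loc(px2w(f,p[0]/6+190-.4,p[1]/6+145-.4,z=100)))
print(loc(px2w(f,455/6+189.6,337/6+144.6,z=85)))
E
```

```text
[ 41.8 -12.1]
[  44.2 -101. ]
[ -43.4 -100.5]
[-44.5 -14.9]
[ -0.8 -57.2]
[ -5.3 -61.9]
```

Emit:
{"name": "arm_command", "arguments": {
  "rows": [
    {"delta_pos":[8,0,0],"roll":0,"jaw":0},
    {"delta_pos":[28,2,0],"roll":0,"jaw":0},
    {"delta_pos":[53,3,5],"roll":0,"jaw":0},
    {"delta_pos":[78,4,20],"roll":0,"jaw":0},
    {"delta_pos":[103,6,40],"roll":0,"jaw":0},
    {"delta_pos":[120,7,60],"roll":0,"jaw":0},
    {"delta_pos":[128,7,80],"roll":0,"jaw":0},
    {"delta_pos":[130.5,7,95],"roll":0,"jaw":0},
    {"delta_pos":[130.5,7,105],"roll":0,"jaw":0},
    {"delta_pos":[130.5,7,110],"roll":0,"jaw":0},
    {"delta_pos":[130.5,7,110],"roll":0,"jaw":0},
    {"delta_pos":[130.5,7,110],"roll":0,"jaw":0}
  ]
}}

```text
time_s: 7.65
ee_pos: [504.6, -11.5, 130.4]
ee_rot: [180.0, -0.0, 72.7]
force: [0.6, -0.0, -0.7]
gripper_width: 0.7
gripper_force: 0.0
```

Emit:
{"name": "arm_command", "arguments": {
  "rows": [
    {"delta_pos":[0,0,8],"roll":0,"jaw":0},
    {"delta_pos":[0,0,18],"roll":0,"jaw":0},
    {"delta_pos":[0,0,28],"roll":0,"jaw":0},
    {"delta_pos":[0,0,36],"roll":0,"jaw":0},
    {"delta_pos":[0,0,41],"roll":0,"jaw":0},
    {"delta_pos":[0,0,43],"roll":0,"jaw":0},
    {"delta_pos":[0,0,43],"roll":0,"jaw":0},
    {"delta_pos":[0,0,43],"roll":0,"jaw":0}
  ]
}}

```text
time_s: 8.32
ee_pos: [504.4, -11.5, 86.9]
ee_rot: [180.0, 0.0, 72.7]
force: [0.2, 0.3, -0.4]
gripper_width: 0.1
gripper_force: 0.0
```

Emit:
{"name": "arm_command", "arguments": {
  "rows": [
    {"delta_pos":[0,0,1],"roll":0,"jaw":0},
    {"delta_pos":[0,0,2],"roll":0,"jaw":0},
    {"delta_pos":[0,0,3],"roll":0,"jaw":0},
    {"delta_pos":[0,0,4],"roll":0,"jaw":0},
    {"delta_pos":[0,0,5],"roll":0,"jaw":0},
    {"delta_pos":[0,0,6],"roll":0,"jaw":0},
    {"delta_pos":[0,0,7],"roll":0,"jaw":0},
    {"delta_pos":[0,0,7],"roll":0,"jaw":0},
    {"delta_pos":[0,0,7],"roll":0,"jaw":0}
  ]
}}

```text
time_s: 9.07
ee_pos: [504.2, -11.5, 80.1]
ee_rot: [180.0, -0.0, 72.7]
force: [0.3, 1.3, 3.3]
gripper_width: 0.6
gripper_force: 1.6
```

Emit:
{"name": "arm_command", "arguments": {
  "rows": [
    {"delta_pos":[0,0,0.5],"roll":0,"jaw":0},
    {"delta_pos":[0,0,1],"roll":0,"jaw":0},
    {"delta_pos":[0,0,1.5],"roll":0,"jaw":0},
    {"delta_pos":[0,0,2],"roll":0,"jaw":0},
    {"delta_pos":[0,0,2.5],"roll":0,"jaw":0},
    {"delta_pos":[0,0,3],"roll":0,"jaw":0},
    {"delta_pos":[0,0,3],"roll":0,"jaw":0},
    {"delta_pos":[0,0,3],"roll":0,"jaw":0}
  ]
}}

```text
time_s: 9.73
ee_pos: [504.2, -11.4, 77.0]
ee_rot: [180.0, -0.0, 72.7]
force: [-0.1, 1.7, 5.2]
gripper_width: 0.1
gripper_force: 2.4
```

Emit:
{"name": "arm_command", "arguments": {
  "rows": [
    {"delta_pos":[0,0,0.3],"roll":0,"jaw":0},
    {"delta_pos":[0,0,0.6],"roll":0,"jaw":0},
    {"delta_pos":[0,0,0.9],"roll":0,"jaw":0},
    {"delta_pos":[0,0,0.9],"roll":0,"jaw":0},
    {"delta_pos":[0,0,0.9],"roll":0,"jaw":0},
    {"delta_pos":[0,0,0.9],"roll":0,"jaw":0}
  ]
}}

```text
time_s: 10.23
ee_pos: [504.3, -11.5, 76.1]
ee_rot: [180.0, -0.0, 72.7]
force: [-0.6, 1.8, 5.7]
gripper_width: 0.5
gripper_force: 2.7
```

Emit:
{"name": "arm_command", "arguments": {
  "rows": [
    {"delta_pos":[0,0,0.2],"roll":0,"jaw":0},
    {"delta_pos":[0,0,0.4],"roll":0,"jaw":0},
    {"delta_pos":[0,0,0.4],"roll":0,"jaw":0},
    {"delta_pos":[0,0,0.4],"roll":0,"jaw":0}
  ]
}}

```text
time_s: 10.57
ee_pos: [504.3, -11.5, 75.8]
ee_rot: [180.0, -0.0, 72.7]
force: [-1.4, 1.0, 5.5]
gripper_width: 0.5
gripper_force: 2.8
```

```bash
python3 - <<'E'
from h import *
s=env.state(); print(s["time_s"],s["ee_pos"],s["force"],s["torque"])
f=env.grab_frame("side"); x0,y0=220,130
cv2.imwrite("pics/side3.png",cv2.resize(f["img"][y0:y0+75,x0:x0+80],None,fx=7.5,fy=7.5,interpolation=2))
E
```

```text
10.5667 [504.27376455 -11.46312435  75.76131974] [-1.44539672  1.01533679  5.53958603] [ 0.24510948  0.1300211  -0.01166313]
```

View pics/side3.png

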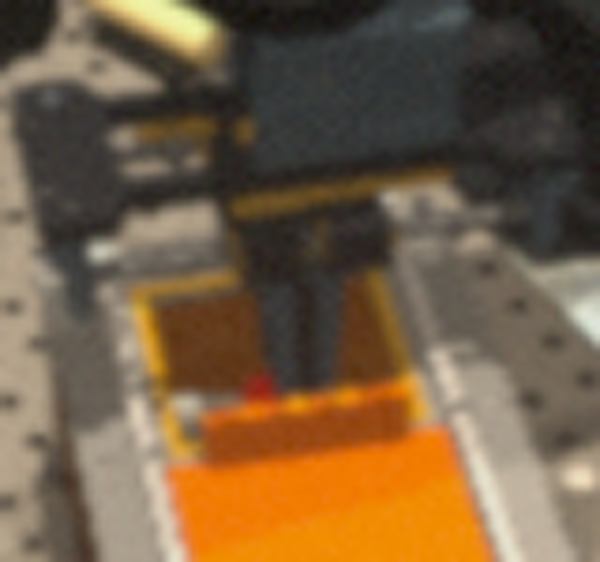

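The fingertips sit on the red pad at (262,385) inside the yellow window, clear of its edges, and the cover stays open. I'll press a little further for margin.

Emit:
{"name": "arm_command", "arguments": {
  "rows": [
    {"delta_pos":[0,0,0.2],"roll":0,"jaw":0},
    {"delta_pos":[0,0,0.4],"roll":0,"jaw":0},
    {"delta_pos":[0,0,0.6],"roll":0,"jaw":0},
    {"delta_pos":[0,0,0.6],"roll":0,"jaw":0},
    {"delta_pos":[0,0,0.6],"roll":0,"jaw":0},
    {"delta_pos":[0,0,0.6],"roll":0,"jaw":0},
    {"delta_pos":[0,0,0.6],"roll":0,"jaw":0},
    {"delta_pos":[0,0,0.6],"roll":0,"jaw":0}
  ]
}}

```text
time_s: 11.28
ee_pos: [504.3, -11.5, 75.2]
ee_rot: [180.0, -0.0, 72.7]
force: [-0.3, 1.3, 6.5]
gripper_width: 0.6
gripper_force: 2.9
```

```bash
python3 -c "
from workcell import env
print(env.job_done())"
```

```text
the job is handed in; nothing more can be done
None
```

I pushed the cover about 96 mm open and handed the job in with the fingertips holding the lever pad down at about 6.5 N, an estimated 0.20 rad of its 0.22 rad travel; no contact with the guard frame or neighbours showed in the force readings or pictures, and the hand-in gave no verdict.

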